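# Pack the pots in the trough and clamp them tight

### The arm

A 6-joint arm with a two-finger parallel gripper is mounted at the origin on the work surface. World frame = base frame: x ahead of the robot, y to its left, z up, the work surface at z = 0. Lengths are in mm, angles in degrees, forces in N, time in s.
With the tool pointing down it reaches from about 300 to 850 mm from the base axis. Payload 4.2 kg.
Tool frame: the origin (TCP) lies between the finger pads; the fingertips stand 11 mm ahead of it and the grasp point (between the pads) lies 8 mm behind it (env.tips_ahead is the distance from the TCP to the fingertips, in mm); z points along the fingers, y is the line along which they close (so a half turn about z gives the same grasp; the last joint's range is limited). The gripper opens to 91 mm and grips with 3 to 60 N. Pads are 32 mm wide; open, the fingers measure 118 mm over their backs; the gripper's body (76 mm by 178 mm) begins 60 mm behind the grasp point.
Start: joints at [-75.63, 18.312, 89.639, -0, 72.044, -1.146], TCP at [153.816, -554.06, 224.976] pointing down, gripper open.
Joint ranges: [-177.97, 177.97], [-48.28, 115.42], [12.27, 149.76], [-77.06, 257.06], [2.81, 150.46], [-146.56, 146.56]. Speed limits (degrees/s): [147.25, 147.25, 180, 180, 180, 180].

### API

Orientations are given as [roll, pitch, yaw] about the fixed x, y, z axes, in that order (R = Rz(yaw) Ry(pitch) Rx(roll)).
In Python, from workcell import env, cams gives the robot as it stands.
- The arm moves only by the tool step_arm, never from a script. Its arguments are lists of equal length, an entry for each row: "linear": the shift along the tool's x, y, z in units of 30 cm (1.0 is 30 cm), a list of three; "turn": the turn about the tool's z in units of 360 degrees (1.0 is 360 degrees). In form: {"linear": [[tx, ty, tz], ...], "turn": [turn, ...]}. A call has 1 to 20 rows; each row is the pose to reach, as a shift and turn from the pose commanded when the call began, along the tool's axes at that moment, turning the shorter way round; what a row does not reach only later rows make up. A row lasts 1/8 s, in which the tool goes at most 62.5 mm and 10.7 degrees, less where a joint would pass 70% of its speed; a pose out of reach is approached as far as the arm can. A call with a number of a shift or a turn outside -1 to 1 is refused whole. A call with a gripper value outside its range is refused whole. "fingers" is the closure, from -1 (fully open) to 1 (shut), so that 0 is half open, set as the call begins (left out, the last holds). The fingers move at their own pace and stop on an object; "force" is the grip in N (left out, the last holds). Time passes only in rows, so rows that repeat a pose let the fingers close. It gives the time, the measured TCP pose, the force, the opening and the grip force at its end, in the units of the state.
- env.state(): the state, without advancing time (a new reading comes with each control period).
- cams.grab_frame(name): name is "scene" or "top" or "wrist"; returns a dict with "color" (480x640x3 uint8, blue, green, red), "fx", "fy", "cx", "cy" (pixels), "dist" ([k1, k2, p1, p2, k3] as OpenCV has them; the pictures are not rectified), "extrinsics" (4x4, takes a point from camera to world coordinates); the wrist camera has in their place "tool_from_camera" (4x4, takes a point from camera to tool coordinates, whose origin is the TCP and whose axes are the flange's). Camera axes: x right, y down, z forward; pixel columns grow to the right and rows downward; lengths in mm; the calibration is good to about 2 mm. A picture is of the moment at which its call begins: read the wrist's pose just before it. There is no depth.
- env.job_done(): hands the job in; it is judged then, once.
The state is a dict: "time_s": time; "qpos": joint angles; "qvel": joint speeds; "effort": joint torques, N m; "ee_pos": TCP position; "ee_rot": TCP orientation; "force": force on the tool from outside, world axes, zero at the start; "torque": the same for the moment, N m; "gripper_width": finger opening in mm; "gripper_force": force on a finger pad.
Only numpy, scipy, OpenCV 4.12 (cv2) and the standard library are available. Lean on these libraries where they do the work, as an engineer would, in place of code of your own. Each camera call takes 0.05 s, during which the arm holds its last target. There are 200 camera calls.

### The job

Take the grey stone out of the wooden packing trough and set it down on the green turntable tray. Then stand every clay pot, tin and jar that is there in one row in the trough, upright the same way up as they stand now. Last, turn the orange knob clockwise until the sprung board just holds the row tight against the end stop, then add a quarter of a turn and let go, leaving the mister, dibber and spool alone.

Things in the scene. Friction and masses are not known exactly. Their poses are not given: they have to be found in the camera images.
- press: Packing press, fixed: a long open wooden trough. Origin: underside centre line; y runs along the trough to the end stop, z up. Floor top at z = 6 mm; inner width 70 mm; two side walls 8 mm thick, 25 mm high; usable from the board to the end stop at y = 170 mm. At the -y end a green gear housing (76 x 70 mm, 60 mm high, centre y = -247 mm) carries the knob; a rack bar runs out behind it.
- clamp_knob (a joint): Orange bar knob on the green housing, upright axis; radians, grows clockwise seen from above, 0 to 19, starts at 0 to 0.8. At 0 the bar lies along the press's x axis. Clockwise drives the carriage and board 12 mm per radian (75 mm per turn) towards the end stop, anticlockwise back. It takes 0.25 N m to turn (0.45 against the spring) and stays where it is left.
- knob_grip (a point): Point on the knob's axis in the middle of its orange bar, 82 mm above the shelf. The bar is 52 mm long, 14 mm wide and 30 mm high (z = 67 to 97 mm), on a black disc of 58 mm diameter; one end of the bar is white. The point turns with the knob: its x axis lies along the bar.
- board (a joint): How far the sprung board is pushed back towards its steel carriage plate, m, 0 to 0.030. About 0 while it moves freely or slides items along; once the row is tight each further radian of the knob adds 0.012 (spring: 6 N at first, plus 0.5 N per mm; a quarter turn gives 0.0188). From above: the closing of the 32 mm gap between wooden board and dark steel plate.
- stop_face (a point): Centre of the end stop's inner face, 36 mm above the shelf (y = 170 mm in the press's frame); the stop is 55 mm high and 12 mm thick.
- board_face (a point): Centre of the board's face that presses the row, 36 mm above the shelf; the board is 62 mm wide, from z = 8 to 64 mm. At knob 0 the face stands at y = -160 mm in the press's frame.
- stone: Grey stone, a rounded block 50 x 85 x 60 mm (x, y, z), 0.45 kg. Origin: centre of its underside. It starts in the trough, long side along it.
- stone_center (a point): Middle of the grey stone, 30 mm above its underside.
- tray: Round green plastic turntable tray, 160 mm across, fixed; standing surface 12 mm above the shelf with a 3 mm thick rim up to z = 16 mm. Origin: underside centre.
- pot_a: Terracotta pot 78 mm tall; rim band 62 mm across, barrel 55 mm across. It stands mouth down, so the wide rim band (22 mm high) is at the bottom and the flat base with its drain hole on top. 0.15 kg, mostly in the rim. Origin: centre of its underside; z up. May be absent.
- pot_b: Terracotta pot 75 mm tall; rim band 58 mm across, barrel 52 mm across. It stands mouth down, so the wide rim band (22 mm high) is at the bottom and the flat base with its drain hole on top. 0.15 kg, mostly in the rim. Origin: centre of its underside; z up. May be absent.
- pot_c: Terracotta pot 72 mm tall; rim band 54 mm across, barrel 49 mm across. It stands mouth down, so the wide rim band (22 mm high) is at the bottom and the flat base with its drain hole on top. 0.15 kg, mostly in the rim. Origin: centre of its underside; z up. May be absent.
- seed_tin: Square blue seed tin with a white lid, 56 x 56 mm and 76 mm tall (lid, the top 12 mm, 54 x 54 mm), 0.18 kg, weight low down. Origin: centre of its underside; x and y along its sides. May be absent.
- seed_jar: Round amber glass jar with a steel lid, 54 mm across and 76 mm tall (lid, the top 14 mm, 50 mm across), 0.18 kg, weight low down. Origin: centre of its underside. May be absent.
- mister: Plant mister with a green head and a white trigger, 72 mm across and 175 mm tall; bystander. Origin: underside centre.
- dibber: Bamboo dibber lying on the shelf, 26 mm thick and about 205 mm long; bystander. Origin: on the shelf under its middle.
- twine_spool: Cardboard spool, 70 mm across and 72 mm tall; bystander. Origin: underside centre.

How it is judged (in metres and radians):
On the way, in this order (a step that is already met when the one before it is completed fails the run):
1. the stone is out of the trough and rests on the tray, released (horizontal distance between stone_center and tray below 0.05 m and z of stone_center in the frame of tray between 0.025 and 0.062 m and linear speed of stone below 0.03 m/s and contact force between the fingers and stone below 0.5 N), for 0.3 s.
2. every pot, tin and jar present stands in the trough, released, the board not yet pressing (x of pot_a in the frame of press between -0.02 and 0.02 m and y of pot_a in the frame of press between -0.165 and 0.17 m and z of pot_a in the frame of press between 0.002 and 0.011 m and angle between each of pot_a, pot_b, pot_c, seed_tin, seed_jar's own z axis and vertical below 0.12 rad and x of pot_b in the frame of press between -0.02 and 0.02 m and y of pot_b in the frame of press between -0.165 and 0.17 m and z of pot_b in the frame of press between 0.002 and 0.011 m and x of pot_c in the frame of press between -0.02 and 0.02 m and y of pot_c in the frame of press between -0.165 and 0.17 m and z of pot_c in the frame of press between 0.002 and 0.011 m and x of seed_tin in the frame of press between -0.02 and 0.02 m and y of seed_tin in the frame of press between -0.165 and 0.17 m and z of seed_tin in the frame of press between 0.002 and 0.011 m and x of seed_jar in the frame of press between -0.02 and 0.02 m and y of seed_jar in the frame of press between -0.165 and 0.17 m and z of seed_jar in the frame of press between 0.002 and 0.011 m and contact force between the fingers and anything else below 0.5 N and value of joint board below 0.0015 m), for 0.2 s.
3. the knob has been turned until the board presses on the tight row (value of joint board above 0.003 m).
At the end, for the whole second after the job is handed in: All items present stand upright (within 7 degrees) on the trough floor, within 20 mm of its centre line, between board and end stop; the board is pushed back 13.8 to 23.9 mm (a quarter turn past tight, within 24 degrees); the stone rests on the tray, centred within 50 mm; knob and stone at rest (x of pot_a in the frame of press between -0.02 and 0.02 m and y of pot_a in the frame of press between -0.165 and 0.17 m and z of pot_a in the frame of press between 0.002 and 0.011 m and angle between each of pot_a, pot_b, pot_c, seed_tin, seed_jar's own z axis and vertical below 0.12 rad and x of pot_b in the frame of press between -0.02 and 0.02 m and y of pot_b in the frame of press between -0.165 and 0.17 m and z of pot_b in the frame of press between 0.002 and 0.011 m and x of pot_c in the frame of press between -0.02 and 0.02 m and y of pot_c in the frame of press between -0.165 and 0.17 m and z of pot_c in the frame of press between 0.002 and 0.011 m and x of seed_tin in the frame of press between -0.02 and 0.02 m and y of seed_tin in the frame of press between -0.165 and 0.17 m and z of seed_tin in the frame of press between 0.002 and 0.011 m and x of seed_jar in the frame of press between -0.02 and 0.02 m and y of seed_jar in the frame of press between -0.165 and 0.17 m and z of seed_jar in the frame of press between 0.002 and 0.011 m and horizontal distance between stone_center and tray below 0.05 m and z of stone_center in the frame of tray between 0.025 and 0.062 m and linear speed of stone below 0.03 m/s and value of joint board between 0.0138 and 0.0239 m and velocity of joint clamp_knob between -0.05 and 0.05 rad/s); the robot touches nothing.
It fails at once if the mister is pushed more than 30 mm or tipped over (distance of mister from where it was at the start of the episode above 0.03 m or angle between mister's own z axis and vertical above 0.5 rad).
It fails at once if the dibber is pushed more than 30 mm or tipped over (distance of dibber from where it was at the start of the episode above 0.03 m or angle between dibber's own z axis and vertical above 0.5 rad).
It fails at once if the twine spool is pushed more than 30 mm or tipped over (distance of twine_spool from where it was at the start of the episode above 0.03 m or angle between twine_spool's own z axis and vertical above 0.5 rad).
Of pot_a, pot_b, pot_c, seed_tin, seed_jar only 3 to 5 are there at a start; the rules pass over those that are not, and their reading is None.
At some moment in a run one of pot_a, pot_b, pot_c, stone may be knocked a few centimetres aside while the robot is not near it.
It also fails if it takes over 210 s, if anything falls off the work surface, if the arm or the gripper's body presses on something with over 40 N, if the wrist force passes 120 N, or if a joint passes its speed limit or range.

## Working session

There is one attempt and no reset: what is moved stays moved. The work goes in short steps, Python scripts to look and compute and a tool call to move; the robot and the scene stay as the last step left them, time stands still between calls to the robot, and variables do not carry over. Pictures are saved under pics/ and viewed, at most 14 in all, crops included, and the job is handed in when it is done.

Besides the shell and the picture viewer there is one more tool, called after ">>>" as a command line: name --pt "numbers of a row" for each row, then --argument value for the rest. step_arm: Moves the arm, as the interface text tells. Its arguments: {"type":"object","properties":{"linear":{"type":"array"},"turn":{"type":"array"},"fingers":{"type":"number"},"force":{"type":"number"}},"required":["linear","turn"]}

```bash
ls; mkdir -p pics; cat > h.py <<'E'
import numpy as np, cv2
from workcell import env, cams
from scipy.spatial.transform import Rotation as R
def pose():
    s=env.state(); T=np.eye(4); T[:3,:3]=R.from_euler('xyz',s['ee_rot'],degrees=True).as_matrix(); T[:3,3]=s['ee_pos']; return T
def grab(n):
    T=pose(); f=cams.grab_frame(n)
    f['T']=np.array(f['extrinsics']) if n!='wrist' else T@np.array(f['tool_from_camera'])
    f['K']=np.array([[f['fx'],0,f['cx']],[0,f['fy'],f['cy']],[0,0,1.]]); f['dist']=np.array(f['dist'],float)
    return f
def topl(f,px,z):
    p=cv2.undistortPoints(np.array(px,float).reshape(-1,1,2),f['K'],f['dist']).reshape(-1,2)
    d=np.c_[p,np.ones(len(p))]@f['T'][:3,:3].T; o=f['T'][:3,3]
    return o+d*((np.asarray(z)-o[2])/d[:,2])[:,None]
def proj(f,P):
    M=np.linalg.inv(f['T']); return cv2.projectPoints(np.array(P,float).reshape(-1,1,3),cv2.Rodrigues(M[:3,:3])[0],M[:3,3],f['K'],f['dist'])[0].reshape(-1,2)
E
python3 - <<'E'
from h import *
for n in ['scene','top']:
    f=grab(n); cv2.imwrite(f'pics/{n}0.png',f['color']); print(n,f['T'].round(2).tolist(),f['K'][0],f['dist'])
print(env.state())
E
```

```text
pics
scene [[-0.7, 0.49, -0.51, 1340.33], [0.71, 0.49, -0.51, 862.39], [-0.0, -0.72, -0.69, 1223.72], [0.0, 0.0, 0.0, 1.0]] [596.67631227   0.         324.48269977] [0.01486882 0.         0.         0.         0.        ]
top [[-0.01, -0.99, 0.11, 341.09], [-1.0, 0.0, -0.02, 52.19], [0.02, -0.11, -0.99, 1565.3], [0.0, 0.0, 0.0, 1.0]] [520.12649694   0.         317.28081593] [-0.01302915  0.          0.          0.          0.        ]
{'time_s': 0.1, 'qpos': array([-7.56291432e+01,  1.83488988e+01,  8.96989463e+01, -2.72673676e-03,
        7.20423873e+01, -1.14559550e+00]), 'qvel': array([-0.04039177,  0.00204046, -0.23962972,  0.01341523, -0.03478219,
       -0.04928072]), 'effort': array([-4.93572898e-04, -4.13333416e+01, -2.32510346e+01,  7.28403521e-02,
        4.22492065e-02, -5.64371828e-05]), 'ee_pos': array([ 153.70639157, -553.63860008,  224.19827834]), 'ee_rot': array([-1.79909734e+02,  7.88033618e-04,  1.55172956e+01]), 'force': array([-0.16699323,  0.1835126 , -0.70416116]), 'torque': array([-0.01752571, -0.00485217,  0.00959805]), 'gripper_force': 0.0, 'gripper_width': 91.09052250544632}
```

View pics/top0.png

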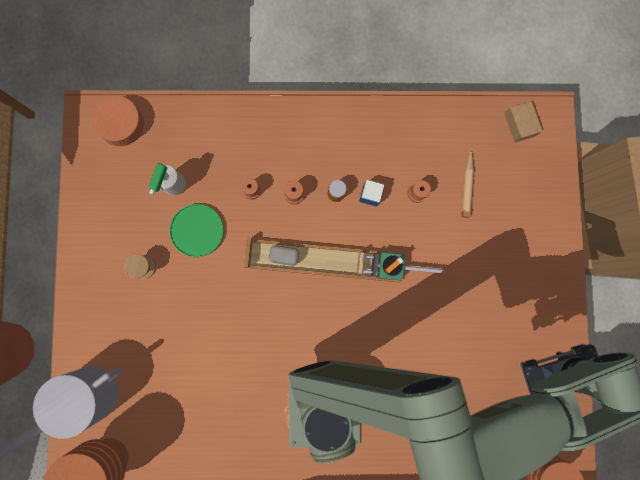

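View pics/scene0.png

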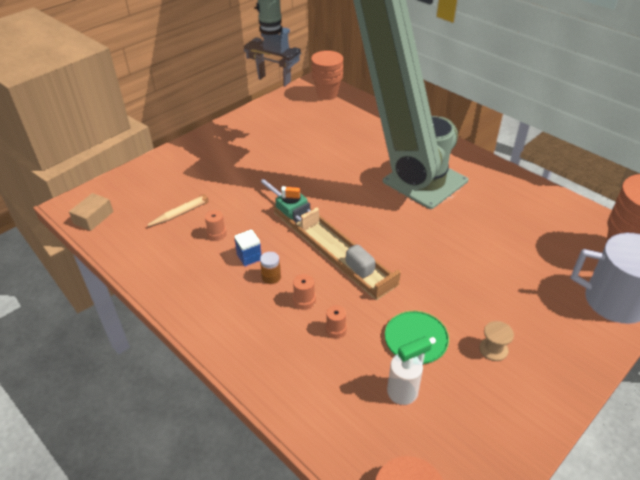

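The top view shows all five items: pots at (251,187), (294,190) and (420,188), the jar at (338,189) and the tin at (372,192). It also shows the stone at (285,254), tray (197,230), end stop (249,253), and knob (393,266). The scene view confirms that all of them are upright.

```bash
python3 - <<'E'
from h import *
f=grab('top')
for n,p,z in [('p251',(251,187),75),('p294',(294,190),75),('p420',(420.5,188.5),75),('jar',(337.5,187),76),('tin',(373,192),76),('stone',(285,253.5),66),('tray',(197,230),12),('stopL1',(250,239),31),('stopL2',(247,267),31),('knob',(393.5,266),97),('mister',(165,178),140),('spool',(138,265),72),('hous',(391,266),60),('dib',(467,190),13)]:
    print(n,topl(f,[p],z)[0].round(0))
E
```

```text
p251 [646. 209.  75.]
p294 [637.  85.  75.]
p420 [ 641. -285.   75.]
jar [646. -42.  76.]
tin [ 631. -146.   76.]
stone [453. 111.  66.]
tray [529. 377.  12.]
stopL1 [499. 216.  31.]
stopL2 [416. 224.  31.]
knob [ 414. -197.   97.]
mister [659. 441. 140.]
spool [422. 530.  72.]
hous [ 415. -196.   60.]
dib [ 648. -442.   13.]
```

```bash
cat >> h.py <<'E'
def step(x,y,z,yaw,T=None):
    T=pose() if T is None else T
    l=T[:3,:3].T@(np.array([x,y,z])-T[:3,3])/300
    cy=R.from_matrix(T[:3,:3]).as_euler('xyz',degrees=True)[2]
    return l.round(3).tolist(), round(((cy-yaw+180)%360-180)/360,4)
E
python3 -c "
from h import *
print(step(302,-252,300,50))
f=cams.grab_frame('wrist');print(np.array(f['tool_from_camera']).round(2).tolist(),f['fx'])"
```

```text
([0.745, -0.837, -0.251], np.float64(-0.0958))
[[0.0, -0.96, -0.29, 81.52], [1.0, 0.0, 0.0, -1.01], [-0.0, -0.29, 0.96, -159.04], [0.0, 0.0, 0.0, 1.0]] 354.1975936558713
```

>>> step_arm --pt "0.745 -0.837 -0.25" --pt "0.745 -0.837 -0.25" --pt "0.745 -0.837 -0.25" --pt "0.745 -0.837 -0.25" --pt "0.745 -0.837 -0.25" --pt "0.745 -0.837 -0.25" --pt "0.745 -0.837 -0.25" --pt "0.745 -0.837 -0.25" --pt "0.745 -0.837 -0.25" --turn '[-0.096, -0.096, -0.096, -0.096, -0.096, -0.096, -0.096, -0.096, -0.096]'

```text
time_s: 1.32
ee_pos: [301.5, -253.1, 299.5]
ee_rot: [-179.9, 0.0, 50.0]
force: [0.3, 0.4, 0.5]
gripper_width: 91.1
gripper_force: 0.0
```

```bash
python3 -c "
from h import *
print(env.state()['ee_pos'],env.state()['ee_rot'],step(500,20,340,84.1))"
```

```text
[ 301.49350709 -253.11655211  299.47912019] [-1.79945686e+02  2.12189321e-02  4.99822135e+01] ([1.123, -0.079, -0.135], np.float64(-0.0948))
```

>>> step_arm --pt "0.98 -0.05 -0.2" --pt "0.98 -0.05 -0.2" --pt "0.98 -0.05 -0.2" --pt "0.98 -0.05 -0.2" --pt "0.98 -0.05 -0.2" --pt "0.98 -0.05 -0.2" --pt "0.98 -0.05 -0.2" --pt "0.98 -0.05 -0.2" --turn '[-0.0945, -0.0945, -0.0945, -0.0945, -0.0945, -0.0945, -0.0945, -0.0945]'

```text
time_s: 2.33
ee_pos: [478.5, -18.6, 359.6]
ee_rot: [-180.0, 0.0, 84.0]
force: [-0.0, 0.3, 0.4]
gripper_width: 91.8
gripper_force: 0.0
```

```bash
python3 -c "
from h import *
f=grab('wrist');cv2.imwrite('pics/w1.png',f['color'])
import pickle;f.pop('extrinsics',0);pickle.dump(f,open('w1.pkl','wb'));print(f['T'].round(2).tolist())"
```

```text
[[0.99, -0.1, -0.03, 487.09], [-0.1, -0.95, -0.29, 63.34], [-0.0, 0.29, -0.96, 518.62], [0.0, 0.0, 0.0, 1.0]]
```

View pics/w1.png

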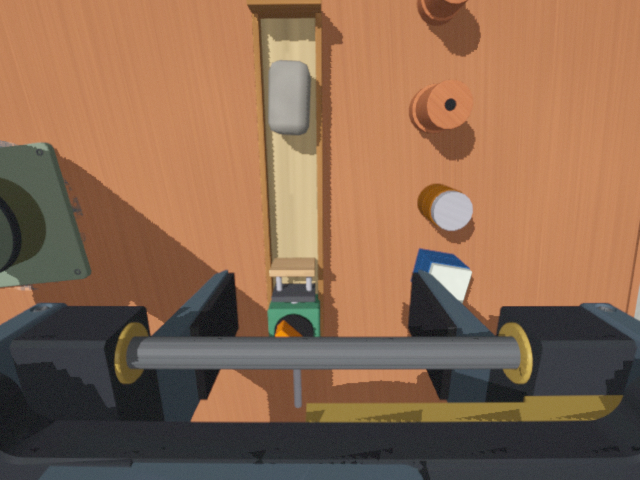

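The wrist view shows the trough running from the stop at (285,8) to the board at (293,268), with the stone centred at (289,97). The pot drain hole is at (451,104), the jar lid at (452,211) and the knob at (288,328).

```bash
python3 - <<'E'
from h import *
import pickle
f=pickle.load(open('w1.pkl','rb')); hsv=cv2.cvtColor(f['color'],cv2.COLOR_BGR2HSV)
for r in [30,60,140,170,200,230]:
    print(r,[tuple(hsv[r,c]) and '%d/%d/%d'%tuple(hsv[r,c]) for c in range(252,332,4)])
m=((hsv[...,0]>15)&(hsv[...,1]<140)&(hsv[...,1]>50)&(hsv[...,2]>140)).astype(np.uint8)
for r in [30,50,150,180,210,240]:
    c=np.where(m[r,240:340])[0]+240
    if len(c): 
        L=topl(f,[(c[0],r)],6)[0];Rr=topl(f,[(c[-1]+1,r)],25)[0]; print(r,c[0],c[-1],L.round(1),Rr.round(1))
g=((hsv[...,1]<50)).astype(np.uint8); g[:, :262]=0; g[:,318:]=0; g[:50]=0; g[145:]=0
q=cv2.findContours(g,0,2)[0]; q=max(q,key=cv2.contourArea); rc=cv2.minAreaRect(q); print('stone',rc, topl(f,[rc[0]],45))
print(topl(f,cv2.boxPoints(rc),50).round(0).tolist())
print('boardtop',topl(f,[(293,262)],64),'stop',topl(f,[(285,12)],55))
E
```

```text
30 ['13/140/175', '15/143/178', '14/137/91', '20/91/129', '20/85/141', '18/90/139', '18/89/135', '19/91/134', '20/94/125', '20/89/129', '19/91/140', '19/89/143', '19/89/137', '20/89/135', '19/97/134', '19/98/130', '15/140/177', '15/141/174', '12/144/124', '10/136/126']
60 ['11/136/193', '15/140/184', '14/142/113', '18/92/125', '20/92/144', '21/77/218', '20/73/200', '19/39/165', '19/49/168', '20/59/176', '20/65/183', '20/70/199', '19/77/205', '21/81/210', '20/79/213', '21/80/208', '16/131/187', '16/143/178', '12/153/125', '11/142/120']
140 ['12/135/196', '12/133/196', '16/145/190', '13/149/118', '19/92/125', '20/89/172', '21/77/214', '20/77/208', '19/82/177', '19/88/133', '19/94/136', '20/97/140', '18/95/139', '20/93/134', '20/87/138', '19/92/136', '16/117/124', '16/147/146', '11/138/126', '11/144/124']
170 ['11/134/196', '11/131/198', '14/141/185', '15/145/179', '20/102/115', '19/96/133', '20/77/216', '21/79/206', '20/79/207', '20/81/205', '20/80/211', '20/76/214', '20/78/215', '20/81/211', '20/79/214', '20/79/213', '19/96/201', '15/141/185', '11/144/126', '11/135/125']
200 ['12/135/
[... 475 characters left out ...]
, '20/83/210', '15/142/176', '10/142/124', '12/143/125']
30 268 298 [430.6 205.8   6. ] [470.9 196.5  25. ]
50 268 315 [427.3 182.8   6. ] [489.3 172.   25. ]
150 273 317 [415.7  57.1   6. ] [478.7  50.9  25. ]
180 274 318 [411.1  15.8   6. ] [475.7  11.   25. ]
210 275 317 [406.3 -27.5   6. ] [469.8 -30.5  25. ]
240 277 318 [402.8 -73.2   6. ] [466.4 -74.5  25. ]
stone ((288.6413879394531, 97.040771484375), (41.687705993652344, 73.7743911743164), 2.045408248901367) [[449.61300546 118.6865963   45.        ]]
[[417.0, 79.0, 50.0], [432.0, 162.0, 50.0], [482.0, 155.0, 50.0], [469.0, 72.0, 50.0]]
boardtop [[429.57438464 -90.75232274  64.        ]] stop [[458.14143952 208.41820231  55.        ]]
```

```bash
python3 - <<'E'
from h import *
import pickle
f=pickle.load(open('w1.pkl','rb'))
for r,a,b in [(200,270.5,318.5),(60,262.5,314)]: 
    L=topl(f,[(a,r)],6)[0];Q=topl(f,[(b,r)],25)[0];print(L,Q,(L+Q)/2)
print(step(449.5,118.7,120,84), step(449.5,118.7,62,84))
T=pose();T[:3,3]=[449.5,118.7,42];print(step(449.5,118.7,120,84,T),step(518,370,120,84,T),step(518,370,49,84,T))
g=grab('top');h=cv2.cvtColor(g['color'],cv2.COLOR_BGR2HSV);m=cv2.inRange(h,(45,120,60),(85,255,255));m[:195]=0;m[:,240:]=0
q=max(cv2.findContours(m,0,2)[0],key=cv2.contourArea);c=cv2.minEnclosingCircle(q);print(c,topl(g,[c[0]],15))
E
```

```text
[401.93610786 -12.244654     6.        ] [472.00545043 -16.49634319  25.        ] [436.97077914 -14.37049859  15.5       ]
[418.34253503 171.86212886   6.        ] [485.57244123 160.91614983  25.        ] [451.95748813 166.38913935  15.5       ]
([0.445, -0.144, 0.799], np.float64(-0.0001)) ([0.445, -0.144, 0.992], np.float64(-0.0001))
([-0.0, -0.0, -0.26], np.float64(-0.0001)) ([0.857, 0.139, -0.26], np.float64(-0.0001)) ([0.857, 0.139, -0.024], np.float64(-0.0001))
((195.88803100585938, 230.2294921875), 26.63058090209961) [[527.83293607 379.18524462  15.        ]]
```

>>> step_arm --pt "0.445 -0.144 0.6" --pt "0.445 -0.144 0.6" --pt "0.445 -0.144 0.6" --pt "0.445 -0.144 0.6" --pt "0.445 -0.144 0.8" --pt "0.445 -0.144 0.992" --pt "0.445 -0.144 0.992" --pt "0.445 -0.144 0.992" --pt "0.445 -0.144 0.992" --turn '[0, 0, 0, 0, 0, 0, 0, 0, 0]'

```text
time_s: 3.55
ee_pos: [451.9, 120.2, 64.8]
ee_rot: [179.7, -0.1, 84.1]
force: [1.2, -0.1, 0.1]
gripper_width: 91.3
gripper_force: 0.0
```

>>> step_arm --pt "0 0 0.067" --pt "0 0 0.067" --turn '[0, 0]'

```text
time_s: 3.8
ee_pos: [450.1, 119.9, 43.0]
ee_rot: [180.0, -0.0, 84.1]
force: [-0.6, -0.2, 0.5]
gripper_width: 91.4
gripper_force: 0.0
```

>>> step_arm --pt "0 0 0" --pt "0 0 0" --pt "0 0 0" --pt "0 0 0" --pt "0 0 0" --pt "0 0 0" --turn '[0, 0, 0, 0, 0, 0]' --fingers 1 --force 40

```text
time_s: 4.55
ee_pos: [450.2, 120.1, 42.4]
ee_rot: [180.0, -0.0, 84.1]
force: [1.1, 0.3, 1.1]
gripper_width: 50.9
gripper_force: 39.1
```

>>> step_arm --pt "0 0 -0.1" --pt "0 0 -0.26" --pt "0.2 0.03 -0.26" --pt "0.4 0.065 -0.26" --pt "0.6 0.1 -0.26" --pt "0.75 0.12 -0.26" --pt "0.857 0.139 -0.26" --pt "0.857 0.139 -0.26" --pt "0.857 0.139 -0.15" --pt "0.857 0.139 -0.08" --pt "0.857 0.139 -0.03" --pt "0.857 0.139 -0.022" --pt "0.857 0.139 -0.022" --turn '[0, 0, 0, 0, 0, 0, 0, 0, 0, 0, 0, 0, 0]'

```text
time_s: 6.18
ee_pos: [518.0, 371.2, 49.0]
ee_rot: [180.0, -0.0, 84.1]
force: [0.7, -0.7, -3.9]
gripper_width: 50.0
gripper_force: 39.7
```

>>> step_arm --pt "0 0 0" --pt "0 0 0" --pt "0 0 0" --pt "0 0 0" --pt "0 0 -0.1" --pt "0 0 -0.3" --pt "0 0 -0.5" --turn '[0, 0, 0, 0, 0, 0, 0]' --fingers -1

```text
time_s: 7.05
ee_pos: [517.6, 371.3, 200.2]
ee_rot: [-180.0, 0.0, 84.1]
force: [1.3, 1.4, 0.2]
gripper_width: 91.2
gripper_force: 0.0
```

```bash
python3 - <<'E'
from h import *
f=grab('top');cv2.imwrite('pics/t2.png',cv2.resize(f['color'][140:300,120:440],None,fx=2.5,fy=2.5))
print(env.state()['ee_pos'])
E
```

```text
[521.14098708 373.81533668 210.04916278]
```

View pics/t2.png

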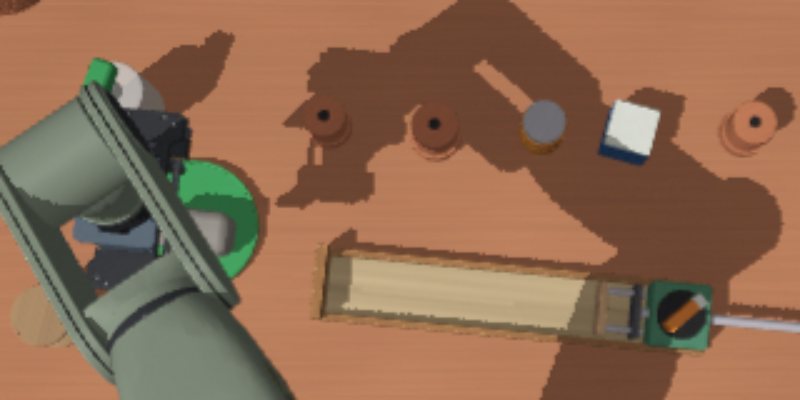

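The stone sits on the tray; the trough is empty and the five items are undisturbed.

>>> step_arm --pt "0 0 -0.2" --pt "-0.2 0.1 -0.4" --pt "-0.5 0.2 -0.4" --pt "-0.98 0.42 -0.4" --pt "-0.98 0.42 -0.4" --pt "-0.98 0.42 -0.4" --pt "-0.98 0.42 -0.4" --pt "-0.98 0.42 -0.4" --pt "-0.98 0.42 -0.4" --pt "-0.98 0.42 -0.4" --turn '[0, 0, 0, 0, 0, 0, 0, 0, 0, 0]'

```text
time_s: 8.35
ee_pos: [612.6, 67.4, 318.8]
ee_rot: [-180.0, -0.0, 84.2]
force: [-0.4, 0.3, -0.1]
gripper_width: 91.3
gripper_force: 0.0
```

```bash
python3 - <<'E'
from h import *
f=grab('wrist');cv2.imwrite('pics/w3.png',f['color'])
import pickle;pickle.dump(f,open('w3.pkl','wb'))
E
```

```text
(no output)
```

View pics/w3.png

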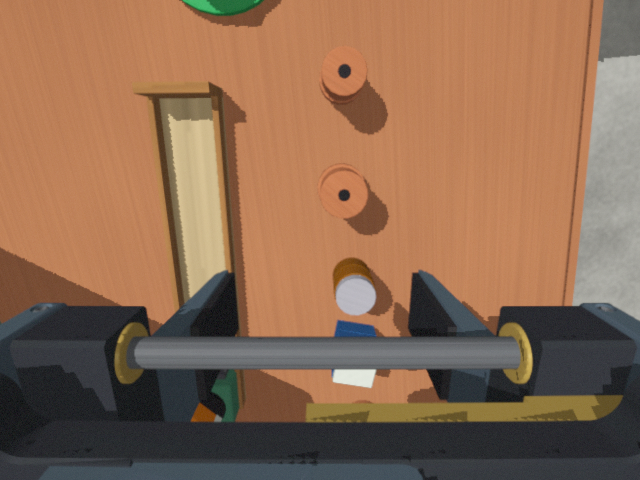

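The wrist view shows pot holes at (344,71) and (344,195), the jar lid at (355,295) and the tin lid near (354,373). The trough's inner floor runs from about (163,100) to (190,300), and the stop's top face is at row 90.

```bash
python3 - <<'E'
from h import *
import pickle
f=pickle.load(open('w3.pkl','rb')); hsv=cv2.cvtColor(f['color'],cv2.COLOR_BGR2HSV)
m=((hsv[...,0]>=17)&(hsv[...,0]<=23)&(hsv[...,1]<118)&(hsv[...,1]>60)).astype(np.uint8)
C=[]
for r in range(110,290,20):
    c=np.where(m[r,140:250])[0]+140
    L=topl(f,[(c[0],r)],6)[0];Q=topl(f,[(c[-1]+1,r)],25)[0]; C.append((L+Q)/2); print(r,c[0],c[-1],np.hypot(*(L-Q)[:2]).round(1),C[-1].round(1))
C=np.array(C); p=np.polyfit(C[:,1],C[:,0],1); print('x=%.4f*y+%.1f'%tuple(p), 90-np.degrees(np.arctan(p[0])))
for c in (150,180,205): print(c,[(r,'%d/%d/%d'%tuple(hsv[r,c])) for r in range(78,112,3)])
print('stop top front', topl(f,[(180,93)],55),'far',topl(f,[(180,84)],55))
for n,px in [('p1',(344,71)),('p2',(344,195))]: print(n,topl(f,[px],75)[0].round(1))
print('jar',topl(f,[(355.5,294.5)],76)[0].round(1))
j=cv2.inRange(hsv,(0,0,120),(179,60,255)); j[:270]=0;j[320:]=0;j[:,330:]&=255;j[:,:325]=0;j[:,385:]=0
q=max(cv2.findContours(j,0,2)[0],key=cv2.contourArea);c=cv2.minEnclosingCircle(q);print(c,topl(f,[c[0]],76)[0])
# orange tops
o=cv2.inRange(hsv,(5,130,150),(14,255,255))
print(topl(f,[(322,72),(367,72),(319,195),(369,195)],[77,77,77,77]).round(1).tolist())
E
```

```text
110 161 211 69.8 [456.9 201.9  15.5]
130 163 213 70.7 [454.6 178.5  15.5]
150 165 215 71.7 [452.2 154.5  15.5]
170 168 227 84.0 [456.6 129.1  15.5]
190 170 218 71.1 [447.1 104.3  15.5]
210 173 220 70.9 [445.   77.9  15.5]
230 175 222 72.0 [442.2  50.7  15.5]
250 178 223 70.4 [439.3  22.7  15.5]
270 181 223 67.5 [435.6  -6.3  15.5]
x=0.1047*y+437.1 84.0237606428583
150 [(78, '12/131/193'), (81, '13/133/190'), (84, '15/141/184'), (87, '15/144/179'), (90, '16/143/176'), (93, '13/145/123'), (96, '15/165/99'), (99, '14/156/119'), (102, '15/142/179'), (105, '15/146/175'), (108, '16/148/171'), (111, '15/147/172')]
180 [(78, '12/135/193'), (81, '14/140/191'), (84, '15/143/180'), (87, '15/142/176'), (90, '15/147/181'), (93, '14/153/113'), (96, '14/151/81'), (99, '20/92/125'), (102, '19/92/127'), (105, '20/94/128'), (108, '19/92/130'), (111, '19/93/129')]
205 [(78, '11/139/187'), (81, '14/140/186'), (84, '15/149/175'), (87, '15/144/179'), (90, '16/145/185'), (93, '14/155/102'), (96, '14/144/83'), (99, '19/100/133'), (102, '20/98/130'), (105, '19/97/131'), (108, '19/91/131'), (111, '19/93/131')]
stop top front [[467.9986776  215.53824752  55.        ]] far [[469.93300756 224.61843661  55.        ]]
p1 [649.4 215.7  75. ]
p2 [638.6  87.1  75. ]
jar [642.4 -36.8  76. ]
((355.5, 294.70001220703125), 20.706130981445312) [642.35613338 -37.03067688  76.        ]
[[626.6, 216.7, 77.0], [672.9, 212.1, 77.0], [610.3, 90.3, 77.0], [666.7, 84.6, 77.0]]
```

```bash
cat >> h.py <<'E'
S=np.array([458.3,218.]);U=np.array([.0915,.9958])
def slot(y): return S+(y-170)*U
def hop(a,b,z,yaw,T=None):  # step with T at a
    T=pose(); T[:3,3]=a; return step(*b,z,yaw,T)
E
python3 - <<'E'
from h import *
import pickle
f=pickle.load(open('w3.pkl','rb'));print(topl(f,[(180,97.5),(195,97.5)],6))
print(env.state()['ee_pos'],'->p1',step(649.4,215.7,42,84.5))
s1,s2=slot(139),slot(76)
print(s1,'p1->s1',hop([649.4,215.7,42],s1,49.5,84.5))
print('s1->p2',hop([*s1,49],[638.6,87.1],42,84.5)); print(s2,'p2->s2',hop([638.6,87.1,42],s2,49.5,84.5))
E
```

```text
[[449.20478129 218.10088247   6.        ]
 [467.81494472 216.12363384   6.        ]]
[612.66156987  67.34778595 318.89014086] ->p1 ([0.504, 0.072, 0.923], np.float64(-0.0008))
[455.4635 187.1302] p1->s1 ([-0.16, -0.634, -0.025], np.float64(-0.0008))
s1->p2 ([-0.27, 0.641, 0.023], np.float64(-0.0008))
[449.699  124.3948] p2->s2 ([0.06, -0.639, -0.025], np.float64(-0.0008))
```

Stop face is confirmed at about y=217.5. Next I pick the first pot.

>>> step_arm --pt "0.504 0.072 0.4" --pt "0.504 0.072 0.6" --pt "0.504 0.072 0.65" --pt "0.504 0.072 0.65" --pt "0.504 0.072 0.8" --pt "0.504 0.072 0.923" --pt "0.504 0.072 0.923" --pt "0.504 0.072 0.923" --turn '[0, 0, 0, 0, 0, 0, 0, 0]'

```text
time_s: 9.4
ee_pos: [651.0, 215.0, 43.6]
ee_rot: [179.8, -0.1, 84.1]
force: [0.1, 0.7, 0.7]
gripper_width: 91.4
gripper_force: 0.0
```

>>> step_arm --pt "0 0 0" --pt "0 0 0" --pt "0 0 0" --pt "0 0 0" --pt "0 0 0" --pt "0 0 0" --turn '[0, 0, 0, 0, 0, 0]' --fingers 1 --force 20

```text
time_s: 10.15
ee_pos: [650.0, 214.1, 42.0]
ee_rot: [180.0, 0.0, 84.1]
force: [0.8, 0.1, 1.5]
gripper_width: 48.8
gripper_force: 20.0
```

>>> step_arm --pt "0 0 -0.12" --pt "0 0 -0.25" --pt "-0.04 -0.16 -0.25" --pt "-0.08 -0.32 -0.25" --pt "-0.12 -0.48 -0.25" --pt "-0.16 -0.6 -0.25" --pt "-0.16 -0.634 -0.25" --pt "-0.16 -0.634 -0.25" --pt "-0.16 -0.634 -0.15" --pt "-0.16 -0.634 -0.06" --pt "-0.16 -0.634 -0.025" --pt "-0.16 -0.634 -0.023" --pt "-0.16 -0.634 -0.023" --turn '[0, 0, 0, 0, 0, 0, 0, 0, 0, 0, 0, 0, 0]'

```text
time_s: 11.78
ee_pos: [456.0, 185.7, 48.7]
ee_rot: [-180.0, 0.1, 84.1]
force: [0.3, -4.2, -3.3]
gripper_width: 48.7
gripper_force: 23.1
```

>>> step_arm --pt "0 0 0" --pt "0 0 0" --pt "0 0 0" --pt "0 0 -0.12" --pt "0 0 -0.25" --pt "-0.05 0.13 -0.35" --pt "-0.15 0.35 -0.35" --pt "-0.27 0.5 -0.35" --pt "-0.27 0.641 -0.35" --pt "-0.27 0.641 -0.35" --pt "-0.27 0.641 -0.2" --pt "-0.27 0.641 -0.1" --pt "-0.27 0.641 -0.1" --turn '[0, 0, 0, 0, 0, 0, 0, 0, 0, 0, 0, 0, 0]' --fingers -1

```text
time_s: 13.4
ee_pos: [636.0, 86.1, 76.7]
ee_rot: [-179.7, 0.1, 84.1]
force: [0.5, -0.4, 1.1]
gripper_width: 91.0
gripper_force: 0.0
```

```bash
python3 - <<'E'
from h import *
f=grab('wrist');g=grab('top')
a=f['color'];b=cv2.resize(g['color'][170:290,230:430],(640,384))
cv2.imwrite('pics/m4.png',np.vstack([cv2.resize(a[:300],(640,300)),cv2.resize(b,(480,288)) if 0 else np.pad(cv2.resize(b,(500,300)),((0,0),(0,140),(0,0)))]))
import pickle;pickle.dump(f,open('w4.pkl','wb'));print(env.state()['ee_pos'])
E
```

```text
[638.89526612  86.23494757  79.94941213]
```

View pics/m4.png

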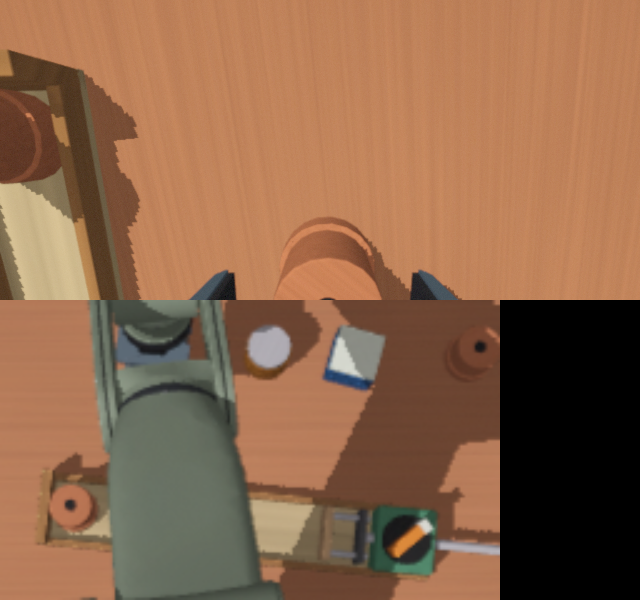

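The first pot stands upright against the stop, and the second is centred between the fingers.

>>> step_arm --pt "0 0 0.127" --pt "0 0 0.127" --pt "0 0 0.127" --turn '[0, 0, 0]'

```text
time_s: 13.88
ee_pos: [640.0, 86.0, 42.8]
ee_rot: [179.8, -0.0, 84.1]
force: [0.5, 0.4, 0.7]
gripper_width: 91.1
gripper_force: 0.0
```

>>> step_arm --pt "0 0 0" --pt "0 0 0" --pt "0 0 0" --pt "0 0 0" --pt "0 0 0" --pt "0 0 0" --turn '[0, 0, 0, 0, 0, 0]' --fingers 1

```text
time_s: 14.62
ee_pos: [638.7, 85.6, 40.9]
ee_rot: [-180.0, 0.0, 84.1]
force: [-0.4, 0.6, 2.3]
gripper_width: 54.7
gripper_force: 20.0
```

```bash
python3 - <<'E'
from h import *
s=env.state();p=s['ee_pos'];print(p,s['gripper_width'])
for y in (76,78,80): print(y,slot(y),hop(p,slot(y),p[2]+7,84.5))
import pickle
f=pickle.load(open('w4.pkl','rb'))
print(topl(f,[(327,300)],77), 'stop',topl(f,[(8,88)],6),topl(f,[(40,78)],55))
E
```

```text
[638.73363449  85.64125576  40.89683044] 54.72730521063813
76 [449.699  124.3948] ([0.064, -0.64, -0.023], np.float64(-0.0011))
78 [449.882  126.3864] ([0.07, -0.64, -0.023], np.float64(-0.0011))
80 [450.065 128.378] ([0.077, -0.64, -0.023], np.float64(-0.0011))
[[638.61375958  92.97606568  77.        ]] stop [[456.09030256 218.62824401   6.        ]] [[513.50357302 210.31313081  55.        ]]
```

>>> step_arm --pt "0 0 -0.12" --pt "0 0 -0.27" --pt "0.02 -0.16 -0.27" --pt "0.04 -0.32 -0.27" --pt "0.06 -0.48 -0.27" --pt "0.066 -0.6 -0.27" --pt "0.066 -0.64 -0.27" --pt "0.066 -0.64 -0.27" --pt "0.066 -0.64 -0.15" --pt "0.066 -0.64 -0.06" --pt "0.066 -0.64 -0.025" --pt "0.066 -0.64 -0.023" --pt "0.066 -0.64 -0.023" --turn '[0, 0, 0, 0, 0, 0, 0, 0, 0, 0, 0, 0, 0]'

```text
time_s: 16.25
ee_pos: [451.0, 125.3, 48.2]
ee_rot: [179.9, -0.0, 84.1]
force: [0.4, -0.4, -3.0]
gripper_width: 54.8
gripper_force: 20.0
```

```bash
python3 - <<'E'
from h import *
p=env.state()['ee_pos'];print(p)
print('->jar',step(642.4,-37,80,84.5))
E
```

```text
[451.0388875  125.25854852  48.19897834]
->jar ([-0.472, 0.69, -0.105], np.float64(-0.0012))
```

>>> step_arm --pt "0 0 0" --pt "0 0 0" --pt "0 0 0" --pt "0 0 -0.12" --pt "0 0 -0.25" --pt "-0.08 0.13 -0.35" --pt "-0.2 0.3 -0.35" --pt "-0.35 0.5 -0.35" --pt "-0.472 0.69 -0.35" --pt "-0.472 0.69 -0.35" --pt "-0.472 0.69 -0.25" --pt "-0.472 0.69 -0.105" --pt "-0.472 0.69 -0.105" --pt "-0.472 0.69 -0.105" --turn '[0, 0, 0, 0, 0, 0, 0, 0, 0, 0, 0, 0, 0, 0]' --fingers -1

```text
time_s: 18.0
ee_pos: [641.8, -36.6, 80.6]
ee_rot: [179.9, -0.0, 84.1]
force: [0.8, 0.4, 0.2]
gripper_width: 91.2
gripper_force: 0.0
```

```bash
python3 - <<'E'
from h import *
f=grab('wrist');cv2.imwrite('pics/w5.png',f['color'])
import pickle;pickle.dump(f,open('w5.pkl','wb'));s=env.state();print(s['ee_pos'],s['qpos'].round(1))
E
```

```text
[642.32193739 -36.70765046  81.22803254] [-4.3 30.7 91.4 -0.  57.7  1.6]
```

View pics/w5.png

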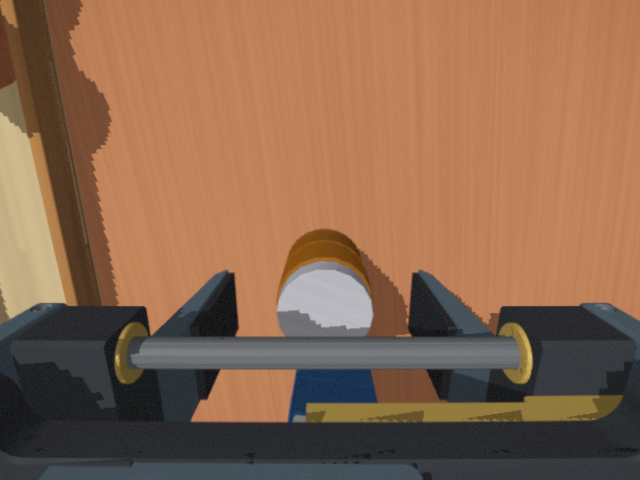

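The jar is centred between the fingers, with its lid centre at about (325,308).

>>> step_arm --pt "0 0 0.13" --pt "0 0 0.13" --pt "0 0 0.13" --turn '[0, 0, 0]'

```text
time_s: 18.42
ee_pos: [642.4, -37.0, 42.2]
ee_rot: [179.8, -0.0, 84.1]
force: [-0.3, 0.5, -0.1]
gripper_width: 91.4
gripper_force: 0.0
```

>>> step_arm --pt "0 0 0" --pt "0 0 0" --pt "0 0 0" --pt "0 0 0" --pt "0 0 0" --pt "0 0 0" --turn '[0, 0, 0, 0, 0, 0]' --fingers 1

```text
time_s: 19.18
ee_pos: [641.6, -37.1, 40.4]
ee_rot: [179.9, 0.0, 84.1]
force: [1.2, -0.0, 1.2]
gripper_width: 53.7
gripper_force: 20.0
```

```bash
python3 - <<'E'
from h import *
import pickle
s=env.state();p=s['ee_pos'];f=pickle.load(open('w5.pkl','rb'));c=topl(f,[(325,308)],76)[0];d=c[1]-p[1];print(p,s['gripper_width'],c)
print(hop(p,slot(14),p[2]+7,84.5), 'tool off y',d)
print('->tin',hop([*slot(14),p[2]+7],[631,-146],180,84.5))
E
```

```text
[641.59097826 -37.05819529  40.36326755] 53.671532153641046 [642.78692474 -36.42329926  76.        ]
([0.263, -0.689, -0.024], np.float64(-0.0011)) tool off y 0.6348960259707184
->tin ([-0.628, 0.692, -0.441], np.float64(-0.0011))
```

>>> step_arm --pt "0 0 -0.12" --pt "0 0 -0.27" --pt "0.07 -0.17 -0.27" --pt "0.14 -0.34 -0.27" --pt "0.2 -0.5 -0.27" --pt "0.263 -0.64 -0.27" --pt "0.263 -0.689 -0.27" --pt "0.263 -0.689 -0.27" --pt "0.263 -0.689 -0.15" --pt "0.263 -0.689 -0.06" --pt "0.263 -0.689 -0.025" --pt "0.263 -0.689 -0.022" --pt "0.263 -0.689 -0.022" --turn '[0, 0, 0, 0, 0, 0, 0, 0, 0, 0, 0, 0, 0]'

```text
time_s: 20.8
ee_pos: [444.8, 62.6, 47.2]
ee_rot: [179.9, -0.0, 84.1]
force: [0.4, -0.5, -1.9]
gripper_width: 53.6
gripper_force: 20.0
```

>>> step_arm --pt "0 0 0" --pt "0 0 0" --pt "0 0 0" --pt "0 0 -0.12" --pt "0 0 -0.25" --pt "-0.15 0.13 -0.4" --pt "-0.35 0.3 -0.45" --pt "-0.5 0.5 -0.45" --pt "-0.7 0.65 -0.45" --pt "-0.81 0.675 -0.45" --pt "-0.81 0.675 -0.45" --pt "-0.81 0.675 -0.45" --turn '[0, 0, 0, 0, 0, 0, 0, 0, 0, 0, 0, 0]' --fingers -1

```text
time_s: 22.3
ee_pos: [619.9, -200.4, 181.1]
ee_rot: [-179.9, -0.0, 84.0]
force: [-0.9, 0.1, 0.0]
gripper_width: 91.1
gripper_force: 0.0
```

```bash
python3 - <<'E'
from h import *
f=grab('wrist');cv2.imwrite('pics/w6.png',f['color'])
import pickle;pickle.dump(f,open('w6.pkl','wb'));s=env.state();print(s['ee_pos'],s['ee_rot'])
h=cv2.cvtColor(f['color'],cv2.COLOR_BGR2HSV);m=cv2.inRange(h,(0,0,150),(179,50,255));m[320:]=0;m[:,:240]=0;m[:,412:]=0
q=max(cv2.findContours(m,0,2)[0],key=cv2.contourArea);r=cv2.minAreaRect(q);print(r)
P=topl(f,cv2.approxPolyDP(q,6,True).reshape(-1,2),76);print(P.round(1).tolist(),P.mean(0))
E
```

```text
[ 619.49361209 -199.09183801  181.38052796] [-1.79919486e+02 -5.89388015e-02  8.40684202e+01]
((334.8120422363281, 172.78399658203125), (74.86356353759766, 75.31077575683594), 10.304845809936523)
[[616.2, -111.0, 76.0], [602.7, -161.5, 76.0], [652.1, -175.9, 76.0], [666.6, -125.2, 76.0]] [ 634.38388849 -143.42663048   76.        ]
```

View pics/w6.png

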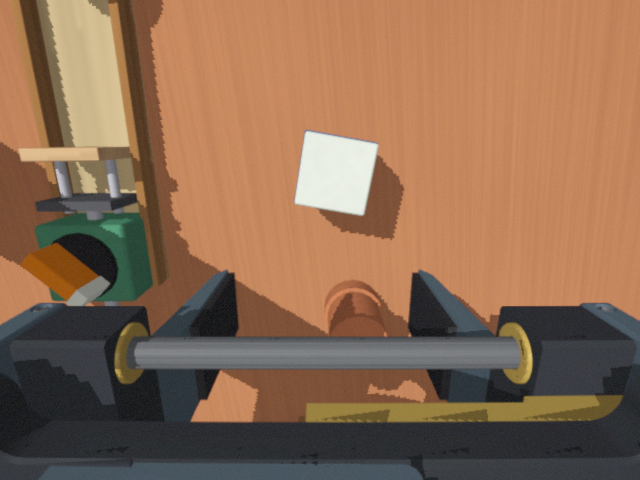

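The tin lid is centred at (335,173) and rotated about 10° from the tool. The third pot is at about (354,315), and the board's front edge is near row 149.

```bash
python3 - <<'E'
from h import *
import pickle
f=pickle.load(open('w6.pkl','rb'))
print('board',topl(f,[(80,149.5),(75,161)],64),'press y',((topl(f,[(80,149.5)],64)[0][:2]-S)@U)+170)
print('pot3 rimfar',topl(f,[(352,281)],22)[0])
print(step(634.4,-143.4,41.5,74.4))
T=pose();T[:3,:3]=R.from_euler('xyz',[180,0,74.4],degrees=True).as_matrix();T[:3,3]=[634.4,-143.4,41.5]
print(slot(-46.5),step(*slot(-46.5),48.5,84.75,T))
E
```

```text
board [[ 443.99354866 -105.54202957   64.        ]
 [ 437.60560366 -113.42313711   64.        ]] press y -153.49219334102258
pot3 rimfar [ 642.54891516 -251.33997565   22.        ]
([0.189, 0.031, 0.466], np.float64(0.0269))
[438.49025   2.4093 ] ([0.293, -0.76, -0.023], np.float64(-0.0287))
```

>>> step_arm --pt "0.1 0.031 0.1" --pt "0.189 0.031 0.2" --pt "0.189 0.031 0.2" --pt "0.189 0.031 0.35" --pt "0.189 0.031 0.466" --pt "0.189 0.031 0.466" --pt "0.189 0.031 0.466" --turn '[0.02, 0.027, 0.027, 0.027, 0.027, 0.027, 0.027]'

```text
time_s: 23.22
ee_pos: [636.4, -144.6, 44.3]
ee_rot: [179.8, -0.0, 74.4]
force: [-0.2, 1.1, 0.2]
gripper_width: 90.9
gripper_force: 0.0
```

>>> step_arm --pt "0 0 0" --pt "0 0 0" --pt "0 0 0" --pt "0 0 0" --pt "0 0 0" --pt "0 0 0" --turn '[0, 0, 0, 0, 0, 0]' --fingers 1

```text
time_s: 23.98
ee_pos: [635.3, -144.4, 42.2]
ee_rot: [180.0, 0.0, 74.4]
force: [-1.0, -0.1, 2.4]
gripper_width: 55.7
gripper_force: 20.0
```

>>> step_arm --pt "0 0 -0.12" --pt "0 0 -0.27" --pt "0.07 -0.18 -0.27" --pt "0.14 -0.36 -0.27" --pt "0.21 -0.54 -0.27" --pt "0.293 -0.7 -0.27" --pt "0.293 -0.76 -0.27" --pt "0.293 -0.76 -0.27" --pt "0.293 -0.76 -0.27" --pt "0.293 -0.76 -0.2" --turn '[0, 0, -0.01, -0.02, -0.029, -0.029, -0.029, -0.029, -0.029, -0.029]'

```text
time_s: 25.22
ee_pos: [442.6, 0.9, 102.8]
ee_rot: [179.7, -0.0, 84.7]
force: [0.3, 0.6, -2.4]
gripper_width: 55.9
gripper_force: 20.0
```

```bash
python3 - <<'E'
from h import *
f=grab('wrist');cv2.imwrite('pics/w7.png',f['color'])
import pickle;pickle.dump(f,open('w7.pkl','wb'));s=env.state();print(s['ee_pos'],s['ee_rot'],s['gripper_width'])
E
```

```text
[439.83379986   0.91672265  99.75478552] [-1.79897270e+02  2.20486507e-02  8.47448765e+01] 55.650078734883564
```

View pics/w7.png

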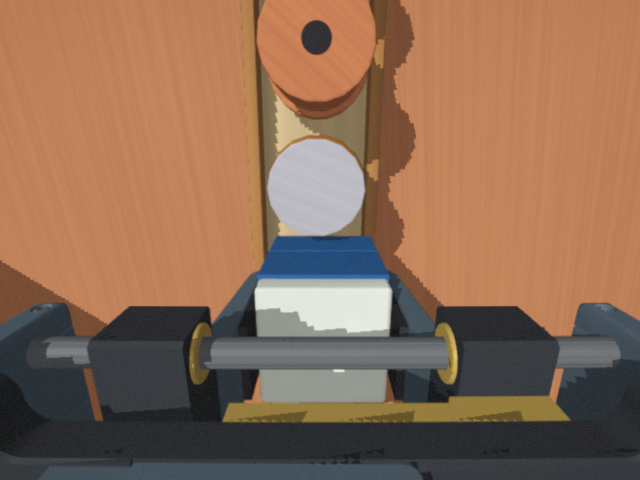

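The tin is held and aligned with the trough. The jar lid is at (316,187) and pot_a's hole is at (317,37).

```bash
python3 - <<'E'
from h import *
import pickle
f=pickle.load(open('w7.pkl','rb'));p=env.state()['ee_pos']
X=np.array([U[1],-U[0]])
for n,px,z in [('jar',(316,187),82),('pota',(317,37),84)]:
    c=topl(f,[px],z)[0]; d=c[:2]-S; print(n,c.round(1),'px',(d@X).round(1),'py',(d@U+170).round(1))
d=p[:2]-S;print('tcp',(d@X).round(1),(d@U+170).round(1))
E
```

```text
jar [444.5  60.5  82. ] px 0.6 py 11.9
pota [451.4 127.3  84. ] px 1.4 py 79.1
tcp 1.5 -47.9
```

>>> step_arm --pt "-0.003 -0.004 0.08" --pt "-0.003 -0.004 0.14" --pt "-0.003 -0.004 0.168" --pt "-0.003 -0.004 0.17" --pt "-0.003 -0.004 0.17" --turn '[0, 0, 0, 0, 0]'

```text
time_s: 25.9
ee_pos: [438.9, 0.7, 51.4]
ee_rot: [179.9, 0.0, 84.8]
force: [0.0, 1.3, -1.2]
gripper_width: 55.9
gripper_force: 20.0
```

```bash
python3 - <<'E'
from h import *
print(step(641,-300,180,84.75))
E
```

```text
([-0.937, 0.762, -0.428], np.float64(0.0002))
```

>>> step_arm --pt "0 0 0.005" --pt "0 0 0.005" --pt "0 0 0.005" --turn '[0, 0, 0]'

```text
time_s: 26.28
ee_pos: [438.2, 0.9, 49.6]
ee_rot: [180.0, 0.0, 84.8]
force: [-0.0, -0.0, -2.2]
gripper_width: 56.1
gripper_force: 20.0
```

>>> step_arm --pt "0 0 0" --pt "0 0 0" --pt "0 0 0" --pt "0 0 -0.12" --pt "0 0 -0.25" --pt "-0.15 0.13 -0.4" --pt "-0.35 0.3 -0.44" --pt "-0.5 0.5 -0.44" --pt "-0.75 0.65 -0.44" --pt "-0.94 0.762 -0.44" --pt "-0.94 0.762 -0.44" --pt "-0.94 0.762 -0.44" --pt "-0.94 0.762 -0.44" --turn '[0, 0, 0, 0, 0, 0, 0, 0, 0, 0, 0, 0, 0]' --fingers -1

```text
time_s: 27.9
ee_pos: [639.7, -300.3, 180.7]
ee_rot: [-179.9, -0.1, 84.8]
force: [-0.7, 1.0, 0.3]
gripper_width: 91.2
gripper_force: 0.0
```

```bash
python3 - <<'E'
from h import *
f=grab('wrist');cv2.imwrite('pics/w8.png',f['color'])
import pickle;pickle.dump(f,open('w8.pkl','wb'));s=env.state();print(s['ee_pos'],s['ee_rot'])
E
```

```text
[ 639.62837402 -299.52093655  181.14910484] [-1.79925944e+02 -5.34981773e-02  8.48393609e+01]
```

View pics/w8.png

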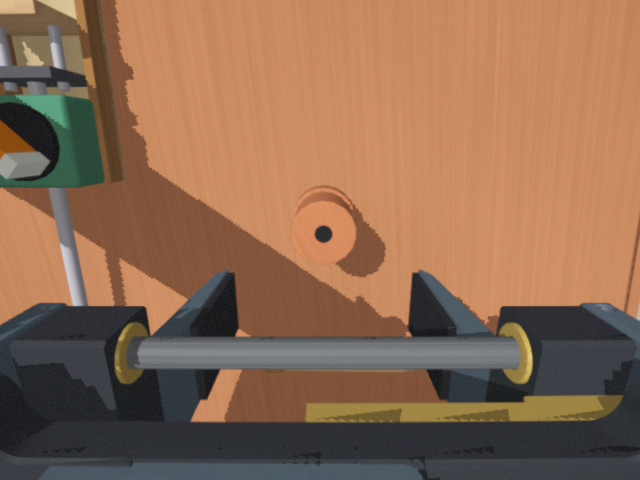

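Pot_b's hole is at (324,234), upright and clear.

```bash
python3 - <<'E'
from h import *
import pickle
f=pickle.load(open('w8.pkl','rb'));c=topl(f,[(324,234)],75)[0];print(c)
print(step(c[0],c[1],42,84.75)); print(slot(-112),hop([c[0],c[1],42],slot(-112),49,84.75))
E
```

```text
[ 641.40661915 -287.67343957   75.        ]
([0.039, 0.003, 0.464], np.float64(0.0002))
[432.497  -62.8156] ([0.684, -0.761, -0.022], np.float64(0.0002))
```

>>> step_arm --pt "0.039 0.003 0.2" --pt "0.039 0.003 0.4" --pt "0.039 0.003 0.464" --pt "0.039 0.003 0.464" --pt "0.039 0.003 0.464" --turn '[0, 0, 0, 0, 0]'

```text
time_s: 28.58
ee_pos: [644.0, -289.6, 45.4]
ee_rot: [179.7, 0.1, 84.8]
force: [0.6, -0.3, 0.3]
gripper_width: 91.3
gripper_force: 0.0
```

>>> step_arm --pt "0 0 0" --pt "0 0 0" --pt "0 0 0" --pt "0 0 0" --pt "0 0 0" --pt "0 0 0" --turn '[0, 0, 0, 0, 0, 0]' --fingers 1

```text
time_s: 29.32
ee_pos: [641.9, -289.0, 42.3]
ee_rot: [-180.0, -0.0, 84.8]
force: [-0.9, 0.1, 2.0]
gripper_width: 52.0
gripper_force: 20.0
```

>>> step_arm --pt "0 0 -0.12" --pt "0 0 -0.35" --pt "0.16 -0.18 -0.35" --pt "0.32 -0.36 -0.35" --pt "0.48 -0.54 -0.35" --pt "0.64 -0.7 -0.35" --pt "0.684 -0.761 -0.35" --pt "0.684 -0.761 -0.35" --pt "0.684 -0.761 -0.35" --pt "0.684 -0.761 -0.3" --pt "0.684 -0.761 -0.3" --turn '[0, 0, 0, 0, 0, 0, 0, 0, 0, 0, 0]'

```text
time_s: 30.7
ee_pos: [433.8, -64.7, 131.4]
ee_rot: [-179.9, 0.0, 84.8]
force: [-1.3, 0.1, -2.1]
gripper_width: 51.9
gripper_force: 20.0
```

```bash
python3 - <<'E'
from h import *
f=grab('wrist');cv2.imwrite('pics/w9.png',f['color'])
import pickle;pickle.dump(f,open('w9.pkl','wb'));s=env.state();p=s['ee_pos'];print(p,s['gripper_width'])
X=np.array([U[1],-U[0]]);d=p[:2]-S;print('tcp',(d@X).round(1),(d@U+170).round(1))
E
```

```text
[434.11176268 -64.72837814 131.95044888] 51.66795938577229
tcp 1.8 -113.8
```

View pics/w9.png

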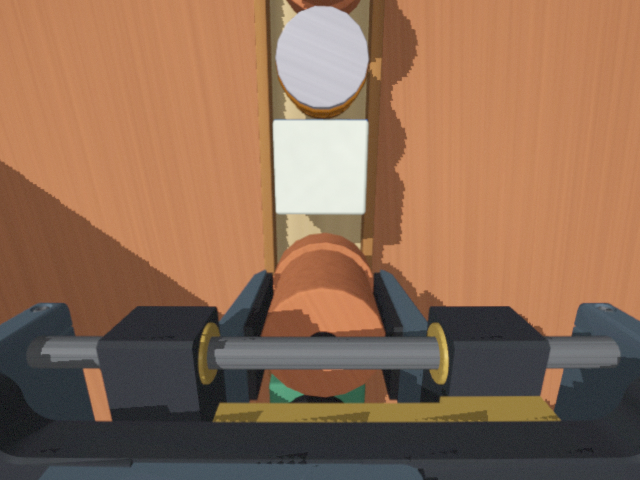

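The tin is square in the trough, lid centre (321,167). The pot is held above the free slot, so I lower it.

>>> step_arm --pt "0.002 -0.005 0.1" --pt "0.002 -0.005 0.2" --pt "0.002 -0.005 0.26" --pt "0.002 -0.005 0.275" --pt "0.002 -0.005 0.277" --pt "0.002 -0.005 0.277" --turn '[0, 0, 0, 0, 0, 0]'

```text
time_s: 31.5
ee_pos: [432.8, -63.5, 49.9]
ee_rot: [179.9, 0.0, 84.8]
force: [-0.1, -0.5, -2.3]
gripper_width: 51.6
gripper_force: 20.0
```

>>> step_arm --pt "0 0 0" --pt "0 0 0" --pt "0 0 0" --pt "0 0 -0.12" --pt "0 0 -0.3" --pt "-0.25 0 -0.5" --pt "-0.35 0 -0.7" --pt "-0.35 0 -0.8" --pt "-0.35 0 -0.8" --pt "-0.35 0 -0.8" --pt "-0.35 0 -0.8" --turn '[0, 0, 0, 0, 0, 0, 0, 0, 0, 0, 0]' --fingers -1

```text
time_s: 32.88
ee_pos: [421.6, -167.1, 287.5]
ee_rot: [-179.8, -0.1, 84.9]
force: [0.1, -0.4, -1.1]
gripper_width: 91.2
gripper_force: 0.0
```

```bash
python3 - <<'E'
from h import *
f=grab('wrist');cv2.imwrite('pics/w10.png',f['color'])
import pickle;pickle.dump(f,open('w10.pkl','wb'));s=env.state();p=s['ee_pos'];print(p,s['time_s'])
E
```

```text
[ 421.7558617  -167.08754386  287.58241999] 32.925
```

View pics/w10.png

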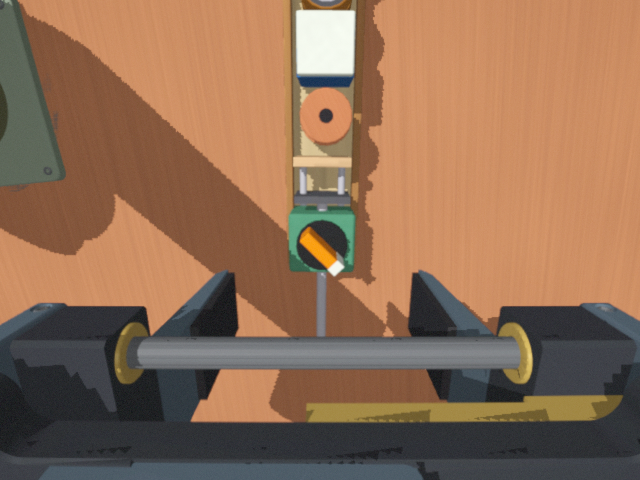

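The row stands with pot_b at (326,115) and a free gap to the board at row 160. The knob bar runs from (303,235) to (342,268), white end lower right.

```bash
python3 - <<'E'
from h import *
import pickle
f=pickle.load(open('w10.pkl','rb'));h=cv2.cvtColor(f['color'],cv2.COLOR_BGR2HSV)
m=cv2.inRange(h,(8,200,190),(20,255,255));w=cv2.inRange(h,(0,0,180),(179,40,255));m|=w
m[:215]=0;m[285:]=0;m[:,:285]=0;m[:,360:]=0
q=max(cv2.findContours(m,0,2)[0],key=cv2.contourArea);r=cv2.minAreaRect(q);print(r)
b=topl(f,cv2.boxPoints(r),97)[:,:2];c=b.mean(0);e=[b[1]-b[0],b[2]-b[1]];print([np.hypot(*v).round(1) for v in e],c)
v=max(e,key=lambda v:np.hypot(*v));a=np.degrees(np.arctan2(v[1],v[0]))%180;print('bar yaw',a,'slot',slot(-247),'j',env.state()['qpos'])
X=np.array([U[1],-U[0]])
for n,px,z in [('potb',(326,115),81),('tin',(325,45),82),('boardfront',(322,157.5),64),('boardback',(322,166),64),('plate front',(322,192),64)]:
    d=topl(f,[px],z)[0][:2]-S;print(n,(d@X).round(1),(d@U+170).round(1))
print(step(*c,86,a), step(*slot(-247),86,a))
E
```

```text
((316.2690734863281, 248.53237915039062), (42.091102600097656, 15.249683380126953), 50.013118743896484)
[np.float64(15.9), np.float64(44.3)] [ 411.90138685 -191.53020945]
bar yaw 123.73521913963035 slot [ 420.1445 -197.2486] j [-2.30642772e+01  5.20326772e+00  9.76623520e+01 -5.39642904e-04
  7.73263904e+01 -1.79266575e+01]
potb 0.6 -110.9
tin -0.6 -49.9
boardfront -3.3 -151.9
boardback -3.3 -160.6
plate front -3.3 -188.1
([-0.085, -0.023, 0.672], np.float64(-0.108)) ([-0.101, 0.006, 0.672], np.float64(-0.108))
```

>>> step_arm --pt "-0.098 -0.012 0.2" --pt "-0.098 -0.012 0.4" --pt "-0.098 -0.012 0.5" --pt "-0.098 -0.012 0.5" --pt "-0.098 -0.012 0.5" --pt "-0.098 -0.012 0.6" --pt "-0.098 -0.012 0.683" --pt "-0.098 -0.012 0.683" --pt "-0.098 -0.012 0.683" --turn '[-0.03, -0.06, -0.09, -0.114, -0.114, -0.114, -0.114, -0.114, -0.114]'

```text
time_s: 34.05
ee_pos: [416.9, -197.0, 85.1]
ee_rot: [180.0, 0.1, 125.8]
force: [0.6, -0.2, -0.2]
gripper_width: 91.2
gripper_force: 0.0
```

>>> step_arm --pt "0 0 0" --pt "0 0 0" --pt "0 0 0" --pt "0 0 0" --pt "0 0 0" --pt "0 0 0" --pt "0 0 0" --pt "0 0 0" --turn '[0, 0, 0, 0, 0, 0, 0, 0]' --fingers 1 --force 30

```text
time_s: 35.05
ee_pos: [415.2, -197.4, 84.1]
ee_rot: [-179.8, -0.0, 126.0]
force: [-0.9, 1.0, 1.4]
gripper_width: 14.1
gripper_force: 18.9
```

```bash
python3 - <<'E'
from h import *
s=env.state();print(s['force'],s['torque'],s['qpos'].round(1),s['time_s'])
E
```

```text
[-0.90533758  0.96862485  1.38881559] [ 0.22831675 -0.13452526  0.31261133] [-26.8  16.5 115.7  -0.2  47.9 -62.6] 35.05
```

>>> step_arm --pt "0 0 0" --pt "0 0 0" --pt "0 0 0" --pt "0 0 0" --pt "0 0 0" --pt "0 0 0" --pt "0 0 0" --pt "0 0 0" --pt "0 0 0" --pt "0 0 0" --pt "0 0 0" --pt "0 0 0" --pt "0 0 0" --pt "0 0 0" --pt "0 0 0" --pt "0 0 0" --pt "0 0 0" --pt "0 0 0" --pt "0 0 0" --pt "0 0 0" --turn '[0.02, 0.044, 0.068, 0.092, 0.116, 0.14, 0.164, 0.188, 0.212, 0.236, 0.26, 0.284, 0.308, 0.332, 0.356, 0.38, 0.4, 0.42, 0.43, 0.43]'

```text
time_s: 37.55
ee_pos: [417.7, -199.4, 84.2]
ee_rot: [179.8, -0.3, -28.9]
force: [1.6, -8.5, -6.6]
gripper_width: 13.9
gripper_force: 30.0
```

```bash
python3 - <<'E'
from h import *
s=env.state();print(s['force'],s['torque'],s['qpos'].round(1),s['time_s'])
f=grab('top');cv2.imwrite('pics/t11.png',cv2.resize(f['color'][140:300,120:440],None,fx=2.5,fy=2.5))
E
```

```text
[ 1.61644522 -8.52241701 -6.55494705] [-1.53068514 -0.20780892 -0.16545697] [-26.8  16.6 115.6  -0.3  47.5  92.2] 37.55
```

View pics/t11.png

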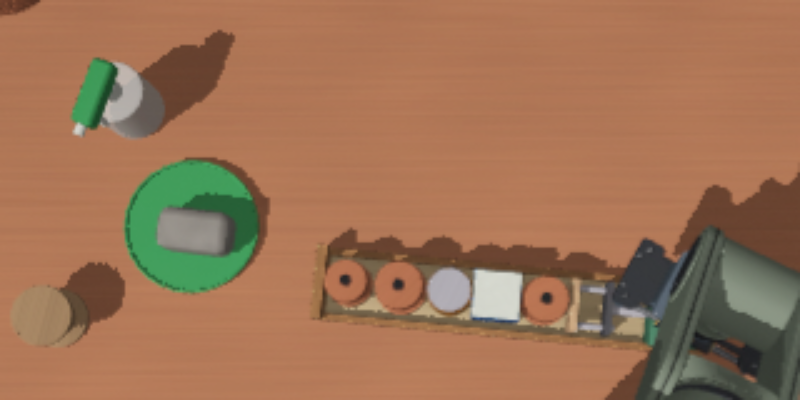

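The row is nearly closed up and upright, the stone is on the tray, and the board is close to tight. I regrip the knob half a turn back.

>>> step_arm --pt "0 0 0" --pt "0 0 0" --pt "0 0 0" --pt "0 0 0" --pt "0 0 0" --pt "0 0 0" --pt "0 0 0" --pt "0 0 0" --pt "0 0 0" --pt "0 0 0" --pt "0 0 0" --pt "0 0 0" --pt "0 0 0" --pt "0 0 0" --pt "0 0 0" --pt "0 0 0" --pt "0 0 0" --pt "0 0 0" --pt "0 0 0" --pt "0 0 0" --turn '[0, 0, 0, 0, -0.025, -0.05, -0.08, -0.11, -0.14, -0.17, -0.2, -0.23, -0.26, -0.29, -0.32, -0.35, -0.38, -0.41, -0.44, -0.46]' --fingers -1

```text
time_s: 40.1
ee_pos: [416.2, -196.7, 84.3]
ee_rot: [180.0, 0.0, 136.9]
force: [-0.6, -0.6, 0.6]
gripper_width: 91.0
gripper_force: 0.0
```

>>> step_arm --pt "0 0 0" --pt "0 0 0" --pt "0 0 0" --pt "0 0 0" --turn '[-0.02, -0.04, -0.04, -0.04]'

```text
time_s: 40.6
ee_pos: [416.2, -196.8, 84.3]
ee_rot: [-180.0, 0.0, 151.0]
force: [-0.1, 0.2, 0.5]
gripper_width: 91.0
gripper_force: 0.0
```

```bash
python3 - <<'E'
from h import *
f=grab('wrist');cv2.imwrite('pics/w12.png',f['color'])
import pickle;pickle.dump(f,open('w12.pkl','wb'));s=env.state();print(s['ee_pos'],s['ee_rot'],s['qpos'].round(1),s['time_s'])
E
```

```text
[ 416.19270232 -196.79208889   84.26740496] [-1.79997592e+02  5.17219515e-03  1.50975428e+02] [-26.7  16.5 115.7  -0.   47.8 -87.7] 40.65
```

View pics/w12.png

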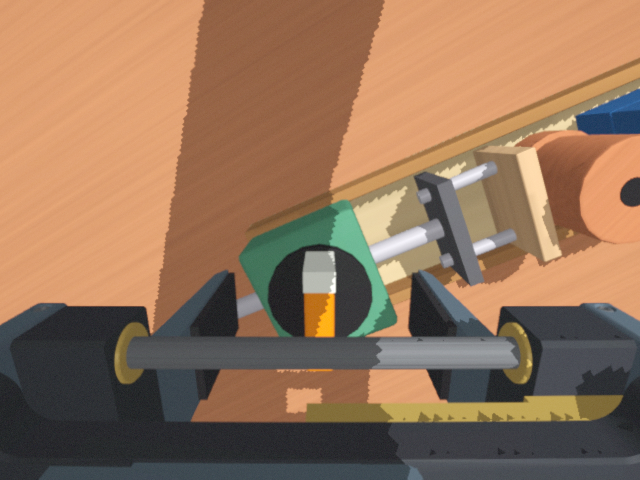

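The wrist view shows the bar aligned with the fingers, white end up at (320,270). The board at (520,200) has the gap to the dark plate (450,230) still open.

>>> step_arm --pt "0 0 0" --pt "0 0 0" --pt "0 0 0" --pt "0 0 0" --pt "0 0 0" --pt "0 0 0" --pt "0 0 0" --pt "0 0 0" --turn '[0, 0, 0, 0, 0, 0, 0, 0]' --fingers 1

```text
time_s: 41.65
ee_pos: [415.5, -198.0, 84.3]
ee_rot: [-179.8, -0.0, 151.2]
force: [-8.1, -14.1, -1.2]
gripper_width: 14.0
gripper_force: 7.6
```

>>> step_arm --pt "0 0 0" --pt "0 0 0" --pt "0 0 0" --pt "0 0 0" --pt "0 0 0" --pt "0 0 0" --pt "0 0 0" --pt "0 0 0" --pt "0 0 0" --turn '[0.02, 0.044, 0.068, 0.092, 0.116, 0.14, 0.155, 0.155, 0.155]'

```text
time_s: 42.78
ee_pos: [416.2, -197.7, 84.3]
ee_rot: [-180.0, 0.1, 95.4]
force: [-1.1, -5.3, -1.4]
gripper_width: 14.0
gripper_force: 30.0
```

```bash
python3 - <<'E'
from h import *
f=grab('wrist');cv2.imwrite('pics/w13.png',f['color'])
import pickle;pickle.dump(f,open('w13.pkl','wb'));s=env.state();print(s['ee_rot'],s['qpos'].round(1),s['torque'],s['time_s'])
E
```

```text
[-1.79996843e+02  9.64928328e-02  9.53575489e+01] [-2.680e+01  1.650e+01  1.157e+02 -1.000e-01  4.780e+01 -3.210e+01] [-0.93787258  0.08213513 -0.08872437] 42.825
```

View pics/w13.png

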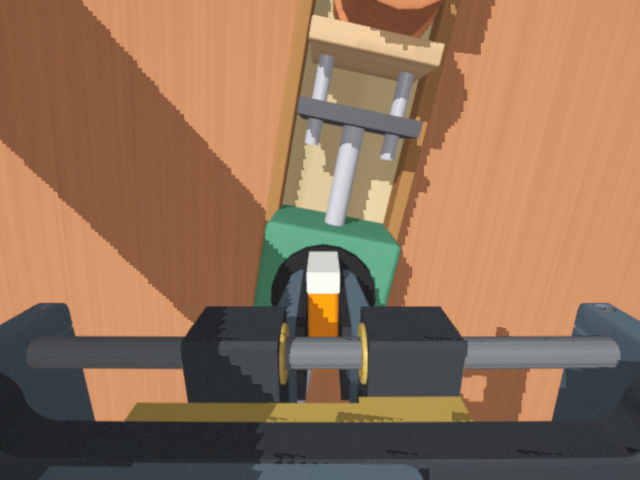

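```bash
cat > gap.py <<'E'
from h import *
def prof(f,off,y0,y1,z=64,n=1.0):
    X=np.array([U[1],-U[0]]);h=cv2.cvtColor(f['color'],cv2.COLOR_BGR2HSV)
    ys=np.arange(y0,y1,n);P=np.array([[*(S+(y-170)*U+off*X),z] for y in ys]);px=proj(f,P)
    return [(int(y),'/'.join(map(str,h[int(round(b)),int(round(a))])) if 0<=b<479.5 and 0<=a<639.5 else '-') for y,(a,b) in zip(ys,px)]
E
python3 - <<'E'
from gap import *
import pickle
for n,y0,y1 in [('w10',-198,-140),('w12',-170,-105),('w13',-165,-90)]:
    f=pickle.load(open(n+'.pkl','rb'));print(n,*[f'{a}:{b}' for a,b in prof(f,-3,y0,y1)])
f=pickle.load(open('w13.pkl','rb'));print(topl(f,[(377,30),(377,47),(362,108.5)],64))
E
```

```text
w10 -198:110/14/109 -197:126/11/111 -196:132/12/110 -195:105/9/110 -194:120/5/104 -193:120/5/104 -192:128/12/88 -191:135/13/80 -190:111/22/83 -189:128/13/80 -188:120/6/81 -187:18/36/105 -186:20/71/165 -185:20/81/189 -184:20/88/148 -183:20/90/136 -182:19/92/136 -181:20/86/136 -180:20/87/138 -179:20/89/135 -178:20/89/135 -177:20/89/135 -176:21/92/136 -175:20/88/136 -174:19/91/135 -173:20/88/136 -172:20/93/135 -171:19/84/136 -170:20/87/135 -169:19/90/136 -168:19/92/138 -167:20/86/133 -166:20/93/134 -165:20/88/136 -164:19/91/135 -163:20/94/136 -162:18/97/155 -161:17/95/194 -160:17/90/221 -159:16/91/227 -158:17/89/232 -157:17/88/235 -156:17/88/236 -155:17/88/236 -154:17/85/238 -153:17/87/237 -152:17/89/231 -151:17/92/213 -150:18/93/191 -149:19/83/202 -148:20/76/214 -147:20/79/213 -146:20/80/200 -145:19/88/171 -144:20/95/143 -143:20/91/140 -142:20/92/139 -141:19/92/139
w12 -170:120/12/65 -169:113/8/122 -168:126/10/125 -167:125/12/125 -166:110/12/124 -165:120/12/128 -164:124/14/125 -163:120/12/127 -162:16/52/151 -161:20/80/168 -160:19/87/167 -159:21/88/166 -158:19/87/165 -157:19/82/168 -156
[... 1255 characters left out ...]
9/88/151 -134:15/106/123 -133:15/106/123 -132:16/105/126 -131:15/106/127 -130:16/105/131 -129:15/104/125 -128:16/103/131 -127:14/104/130 -126:16/102/127 -125:16/108/128 -124:16/97/195 -123:17/87/228 -122:17/87/231 -121:17/87/237 -120:17/85/242 -119:18/86/244 -118:17/86/243 -117:17/84/242 -116:17/85/233 -115:13/110/146 -114:10/149/116 -113:9/150/119 -112:10/147/118 -111:9/153/117 -110:10/143/118 -109:10/152/116 -108:10/144/113 -107:10/145/116 -106:9/153/112 -105:9/148/138 -104:11/141/212 -103:- -102:- -101:- -100:- -99:- -98:- -97:- -96:- -95:- -94:- -93:- -92:- -91:-
[[428.21777723 -66.14139292  64.        ]
 [429.14541466 -72.97467579  64.        ]
 [425.61499713 -99.71321429  64.        ]]
```

Between the last two looks the knob turned 56° (11.7 mm) but the board moved only about 5.5 mm. The row is therefore tight and the spring compressed about 6 mm, so about 60° more is needed.

>>> step_arm --pt "0 0 0" --pt "0 0 0" --pt "0 0 0" --pt "0 0 0" --pt "0 0 0" --pt "0 0 0" --pt "0 0 0" --pt "0 0 0" --pt "0 0 0" --pt "0 0 0" --turn '[0.02, 0.042, 0.064, 0.086, 0.108, 0.13, 0.15, 0.168, 0.168, 0.168]'

```text
time_s: 44.08
ee_pos: [417.0, -198.1, 84.3]
ee_rot: [179.8, -0.0, 34.9]
force: [0.6, -6.1, -4.0]
gripper_width: 13.9
gripper_force: 30.0
```

>>> step_arm --pt "0 0 0" --pt "0 0 0" --pt "0 0 0" --pt "0 0 0" --pt "0 0 -0.05" --pt "0 0 -0.1" --pt "0 0 -0.15" --pt "0 0 -0.15" --pt "0 0 -0.15" --pt "0 0 -0.15" --pt "0 0 -0.15" --pt "0 0 -0.15" --turn '[0, 0, 0, 0, 0, -0.02, -0.05, -0.08, -0.11, -0.14, -0.168, -0.168]' --fingers -1

```text
time_s: 45.58
ee_pos: [416.1, -196.7, 129.2]
ee_rot: [-180.0, -0.0, 95.1]
force: [0.7, 0.6, -0.4]
gripper_width: 90.8
gripper_force: 0.0
```

```bash
python3 - <<'E'
from gap import *
import pickle
f=grab('wrist');pickle.dump(f,open('w14.pkl','wb'));s=env.state();print(s['ee_pos'],s['ee_rot'],s['gripper_width'])
for off in (-10,-3): print(*[f'{a}:{b}' for a,b in prof(f,off,-165,-95)])
E
```

```text
[ 416.16305904 -196.72730019  129.25342189] [ 1.79998070e+02 -4.10615645e-03  9.50811861e+01] 91.14572528021938
-165:125/8/198 -164:135/8/193 -163:150/4/180 -162:173/6/175 -161:130/8/192 -160:156/7/184 -159:168/7/173 -158:144/8/161 -157:12/10/131 -156:14/26/127 -155:173/8/123 -154:0/6/122 -153:12/30/129 -152:173/9/119 -151:7/18/126 -150:14/30/128 -149:158/8/123 -148:125/14/111 -147:120/9/89 -146:132/19/68 -145:150/4/59 -144:126/11/115 -143:135/13/119 -142:143/9/117 -141:126/11/120 -140:132/11/118 -139:135/13/118 -138:113/9/117 -137:168/11/118 -136:19/89/144 -135:20/92/142 -134:20/92/144 -133:19/91/143 -132:18/102/127 -131:15/105/121 -130:16/106/127 -129:16/104/127 -128:15/101/126 -127:16/105/126 -126:17/109/131 -125:15/103/126 -124:16/102/168 -123:17/89/226 -122:17/90/229 -121:17/88/235 -120:17/86/241 -119:17/84/243 -118:17/84/244 -117:17/84/242 -116:17/85/243 -115:17/86/236 -114:12/141/125 -113:10/153/113 -112:9/145/116 -111:9/140/115 -110:10/151/113 -109:9/153/115 -108:9/148/117 -107:11/160/113 -106:11/153/113 -105:10/148/114 -104:10/159/117 -103:11/143/207 -102:12/141/217 -101:11/
[... 468 characters left out ...]
/119 -140:120/11/119 -139:120/9/117 -138:135/17/119 -137:4/15/120 -136:20/88/148 -135:20/90/150 -134:18/87/150 -133:20/92/149 -132:17/107/122 -131:16/104/120 -130:16/104/127 -129:16/105/126 -128:16/105/126 -127:17/102/130 -126:17/108/128 -125:15/106/125 -124:16/98/192 -123:17/87/228 -122:17/88/232 -121:17/88/235 -120:17/87/239 -119:17/84/243 -118:17/85/243 -117:17/85/239 -116:17/90/222 -115:14/110/149 -114:9/151/113 -113:10/155/117 -112:9/145/118 -111:8/139/119 -110:10/142/120 -109:10/157/112 -108:10/146/115 -107:8/140/115 -106:10/153/168 -105:11/139/214 -104:11/139/225 -103:11/137/226 -102:11/137/226 -101:12/138/224 -100:12/133/224 -99:11/137/222 -98:11/135/223 -97:11/140/222 -96:11/140/223
```

The spring is compressed about 19.5 mm (gap 32 → 12.6 mm), close to the 18.8 mm target, and the board has not moved. I do a last numeric check of stone and row before handing in.

```bash
python3 - <<'E'
from h import *
f=grab('top');h=cv2.cvtColor(f['color'],cv2.COLOR_BGR2HSV)
m=cv2.inRange(h,(0,0,60),(179,45,230));m[:205]=0;m[258:]=0;m[:,:170]=0;m[:,226:]=0
q=max(cv2.findContours(m,0,2)[0],key=cv2.contourArea);r=cv2.minAreaRect(q);print('stone',r,topl(f,[r[0]],60))
X=np.array([U[1],-U[0]])
o=cv2.inRange(h,(5,130,120),(14,255,255));d=cv2.inRange(h,(0,0,0),(179,255,55))
for y in (143,85,27,-28,-85):
    P=[*slot(y),80];c=proj(f,[P])[0];i,j=int(c[1]),int(c[0]);w=f['color'][i-9:i+10,j-9:j+10]
    g=cv2.cvtColor(w,cv2.COLOR_BGR2GRAY);k=np.unravel_index(g.argmin(),g.shape);dd=topl(f,[(j-9+k[1],i-9+k[0])],80)[0][:2]-S
    print(y,h[i,j],'darkest',g.min(),(dd@X).round(0),(dd@U+170).round(0))
s=env.state();print(s['time_s'],s['gripper_force'])
E
```

```text
stone ((198.0, 232.0), (18.0, 30.0), 90.0) [[517.21240512 363.49321109  60.        ]]
143 [175  33  47] darkest 39 7.0 143.0
85 [128  24  42] darkest 38 3.0 82.0
27 [137  10 180] darkest 63 29.0 19.0
-28 [ 39  12 216] darkest 94 13.0 0.0
-85 [ 0  0 39] darkest 37 6.0 -87.0
45.675 0.0
```

```bash
python3 -c "
from h import *
print(env.job_done())"
```

```text
the job is handed in; nothing more can be done
None
```

I handed the job in at about 46 s: the stone is on the tray, all five items stand upright in the trough, and the board is pushed back about 19.5 mm (18.8 mm asked). No verdict came back, and I miscounted and viewed 15 pictures, one over the limit of 14.

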